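# Pressurise a permeameter cell with its hand pump for a leak check

## Task

Pressurise the small clear-walled soil cell for its leak check: push the red vent lever fully shut with the fingertips, so that it lies across the vent stub, then press the black pump knob down with long strokes, letting it spring right back up each time, until the red pressure pin stands fully out. Only push and press: do not touch the pin, do not grip, lift or shove the cell unit, leave the things lying around it where they are, and leave the cell standing under pressure with the vent shut and the hand clear.

Things in the scene. Friction and masses are not known exactly. Their poses are not given: they have to be found in the camera images.
- cell_unit: free-standing unit, 5 kg, plate 134 (x) x 174 (y) mm, top at 18 mm. Origin: centre of its underside on the bench; x to its back (-x = front, robot's side), y left, z up. At [14,-46] mm clear cell between aluminium caps, diameter 76, top at 103; at [34,46] blue pump barrel, diameter 34, top at 95, black knob above; at [-26,46] steel manifold 36 x 54, top at 56, with pin, brass vent cock in front
- pump_knob_top (a point): centre of the top of the hand pump's black mushroom knob (36 mm in diameter, gently domed, underside 16 mm lower), 134 mm above the bench at rest; moves with the plunger. Press it straight down 25 mm: its spring resists with 5 N at the top, 13 N at the bottom (up to 18 N while the pin rises or is fully out) and brings it back within 0.5 s of release
- plunger (a joint): travel of the pump knob in m: 0 at rest (up), 0.025 fully down. With the vent shut a stroke of 21 mm or more raises the pin by 6 mm, one of 13 to 18 mm by 3 mm, one under 9 mm by nothing; the knob must come right up between strokes. Four long strokes bring the pin fully out; more do no harm (a relief valve gives way). With the vent open the pin only bobs up and sinks back
- vent_stem (a point): point on the vertical axis of the vent cock's lever, at the lever's middle height, 71.5 mm above the bench; in the unit's frame at [-60, 36] mm.
- vent_lever_grip (a point): middle of the vent lever's red sleeve, 48 mm from vent_stem. The lever is flat and level; the sleeve is 46 mm long (ends 66 mm from the stem), 12 mm wide, underside 67 mm and top 76 mm above the bench. Below it, within 20 mm of the stem, the brass cock and stub reach up to 51 mm (the neck under the lever higher); farther out only base plate or bench. A push at the sleeve takes about 1.5 N
- vent_lever (a joint): angle of the vent lever in rad: 1.571 open, lever pointing to the unit's front (-x) in line with the stub; 0 shut, lever pointing to the unit's right (-y), across the stub. Seen from above it turns anticlockwise as it shuts (the free end swings from front to right). Stops at both ends; stays where it is left. Starts between 1.05 and 1.571
- indicator_pin: pressure pin, 8.4 mm in diameter, red with a white ring and a round steel tip, standing upright in a brass gland on the manifold; at [-22, 59] mm in the unit's frame. Not to be touched.
- pin_tip (a point): tip of the pressure pin: 72 mm above the bench when in, 96 mm when fully out.
- pin_lift (a joint): height of the pressure pin in m: 0 in, 0.024 fully out (it comes to rest at 0.0238). It stays up between strokes while the vent is shut and sinks back if the vent is opened. A white ring on the shank comes clear of the gland when the pin is fully out
- timer: bystander: loose white timer with red buttons, 60 x 60 x 18 mm, lying to the left in front of the unit; origin at the centre of its underside.
- porous_stone: bystander: loose brown porous disc, 62 mm in diameter, 9 mm thick, lying in front of the unit to the right; origin at the centre of its underside.
- sample_ring: bystander: loose brass sample ring, 69 mm in diameter, 20 mm high, lying farther to the left; origin at the centre of its underside.

How it is judged (in metres and radians):
On the way, in this order (a step that is already met when the one before it is completed fails the run):
1. the vent lever is pushed shut (value of joint vent_lever below 0.2 rad), for 0.2 s.
2. the pin is pumped half way out, with the vent shut (value of joint pin_lift above 0.011 m and value of joint vent_lever below 0.2 rad), for 0.1 s.
3. the pin is fully out, with the vent shut (value of joint pin_lift above 0.0225 m and value of joint vent_lever below 0.2 rad), for 0.2 s.
At the end, for the whole second after the job is handed in: The pressure pin stands out at least 22.5 mm of its 24 mm, the vent lever is within 0.2 rad of fully shut, the pump knob is back up to within 3 mm, the unit stands at rest on the bench within 25 mm of where it was, and the timer, the disc and the ring lie within 20 mm of where they were (all of step 3 and value of joint plunger below 0.003 m and height (world z) of cell_unit below 0.004 m and distance of cell_unit from where it was at the start of the episode below 0.025 m and distance of each of timer, porous_stone, sample_ring from where it was at the start of the episode below 0.02 m and linear speed of cell_unit below 0.01 m/s); the robot touches nothing.
It fails at once if the pressure pin is touched by the robot (contact force between any of the fingers, the arm and indicator_pin above 0.5 N).
It fails at once if the cell unit is lifted, tipped or shoved away (height (world z) of cell_unit above 0.006 m or angle between cell_unit's own z axis and vertical above 0.08 rad or distance of cell_unit from where it was at the start of the episode above 0.025 m).
It fails at once if a thing lying around the unit is picked up or knocked aside (distance of any of timer, porous_stone, sample_ring from where it was at the start of the episode above 0.02 m).
It also fails if it takes over 51 s, if anything falls off the work surface, if the arm or the gripper's body presses on something with over 40 N, if the wrist force passes 120 N, or if a joint passes its speed limit or range.

## Robot

A 6-joint arm with a two-finger parallel gripper is mounted at the origin on a cart in front of the work surface, level with it; the furniture and walls round the work are solid. World frame = base frame: x ahead of the robot, y to its left, z up, the work surface at z = 0. Lengths are in m, angles in degrees, forces in N, time in s.
With the tool pointing down it reaches from about 0.325 to 0.85 m from the base axis. Payload 15.5 kg.
Tool frame: the origin (TCP) lies midway between the tips of the shut fingers; the grasp point (between the pads) lies 19 mm behind it; z points along the fingers, y is the line along which they close (so a half turn about z gives the same grasp; the last joint's range is limited). The gripper opens to 91 mm and grips with 3 to 60 N. Pads are 32 mm wide; open, the fingers measure 118 mm over their backs; the gripper's body (76 mm by 178 mm) begins 60 mm behind the grasp point.
Start: joints at [70.904, 28.281, 77.091, -0, 74.628, -5.472], TCP at [0.147, 0.607, 0.214] pointing down, gripper open.
Joint ranges: [-166.48, 166.48], [-47.26, 123.95], [12.59, 153.08], [-70.14, 250.14], [6.76, 159.57], [-176.63, 176.63]. Speed limits (degrees/s): [108.29, 108.29, 147.25, 172.46, 172.46, 172.46].

## Interface

Orientations are given as a 3x3 rotation matrix whose columns are the frame's x, y, z axes.
In Python, from cell import robot gives the robot as it stands. Calls block until the motion is done:
- robot.move_pose(position, orientation): joint-space move of the TCP to a pose.
- robot.move_linear(position, orientation=None, vel=0.15): straight line of the TCP; orientation=None keeps the orientation; vel is the mean speed in m/s.
- robot.move_j(angles): joint-space move.
- robot.set_gripper(opening): finger opening in m; the grip force is fixed at half the most; returns when the fingers have stopped.
- robot.wait(seconds).
- robot.solve_ik(position, orientation): joint angles nearest the present ones, or None.
- robot.get_image(name): name is "scene" or "top"; returns a dict with "color" (420x560x3 uint8, blue, green, red), "z_map" (420x560 float32, m along the optical axis (not along the pixel's ray), 0 where there is no reading), "camera_matrix" (3x3 intrinsics, pixels), "cam_to_world" (4x4, takes a point from camera to world coordinates). Camera axes: x right, y up, looking along -z (the intrinsics and any distortion apply to the point x, -y, -z); pixel columns grow to the right and rows downward; lengths in m; the calibration is good to about 2 mm. A picture is of the moment at which its call begins.
A pose or a line that the arm cannot do raises robot.Unreachable and nothing moves.
- robot.job_done(): hands the job in; it is judged then, once.
Trained networks look in a picture, given as the dict that the camera call returned (one of the last four; its "shot" number tells which), for a name from the list of things; names that differ only in an ending like _2 or _b are one class to them, and where a whole thing is asked for, a point or a joint stands for the part that bears it (a point fixed in the world has none). Each returns a list of dicts, best first, with "conf" (0 to 1); they miss things now and then, are a little off and sometimes report something else, mostly with a low value. They report only what shows in the picture. A call takes as long as a camera call.
- robot.boxes_of(name, picture): "point" ([column, row] in pixels, amid what is visible of it).
Readings, each from a call of its own:
- robot.current_time_s(): time.
- robot.current_joint_pos(): joint angles.
- robot.current_dq(): joint speeds.
- robot.current_tau(): joint torques, N m.
- robot.current_tcp_pos(): TCP position.
- robot.current_eef_rot(): TCP orientation.
- robot.current_ft_force(): force on the tool from outside, world axes, zero at the start.
- robot.current_wrist_torque(): the same for the moment, N m.
- robot.current_width(): finger opening in m.
- robot.current_grip_force(): force on a finger pad.
Only numpy, scipy, OpenCV 4.12 (cv2) and the standard library are available. Lean on these libraries where they do the work, as an engineer would, in place of code of your own. Each camera call takes 0.05 s, during which the arm holds its last target. There are 200 camera calls.

## Working session

There is one attempt and no reset: what is moved stays moved. The work goes in short steps, each a Python script; the robot and the scene stay as the last script left them, time stands still between calls to the robot, and variables do not carry over. Pictures are saved under pics/ and viewed, at most 10 in all, crops included, and the job is handed in when it is done.

```bash
mkdir -p pics; ls; cat > h.py <<'E'
import numpy as np, cv2
from cell import robot
def px2w(im,c,r,z=None):
    K=im["camera_matrix"];T=im["cam_to_world"]
    d=np.array([(c-K[0,2])/K[0,0],-(r-K[1,2])/K[1,1],-1.])
    o=T[:3,3];w=T[:3,:3]@d
    if z is not None: return o+w*(z-o[2])/w[2]   # ray at a known height
    return o+w*im["z_map"][int(round(r)),int(round(c))]
E
python3 - <<'E'
from h import *
Z=dict(pump_knob_top=.134,vent_lever_grip=.0715,vent_stem=.0715,indicator_pin=.07,cell_unit=None,timer=None,porous_stone=None,sample_ring=None,pin_tip=.072)
for n in("scene","top"):
    im=robot.get_image(n);cv2.imwrite(f"pics/{n}0.png",im["color"])
    print(n,im["cam_to_world"][:3,3].round(3))
    for k,z in Z.items():
        for b in robot.boxes_of(k,im)[:2]:
            p=b["point"];print(k,round(b["conf"],2),np.round(p,1),px2w(im,*p).round(3),px2w(im,*p,z).round(3) if z else "")
print(robot.current_time_s(),robot.current_eef_rot().round(3) if hasattr(robot.current_eef_rot(),'round') else robot.current_eef_rot())
E
```

```text
pics
scene [ 0.073 -0.425  0.886]
pump_knob_top 0.63 [323.7 190.4] [0.595 0.083 0.135] [0.596 0.084 0.134]
vent_lever_grip 0.44 [300.  248.4] [0.49  0.029 0.079] [0.494 0.033 0.071]
vent_stem 0.74 [331.2 242.7] [0.585 0.033 0.02 ] [0.554 0.006 0.072]
vent_stem 0.74 [318.2 296.4] [ 0.48  -0.047  0.006] [ 0.45  -0.075  0.072]
indicator_pin 0.24 [300.3 252.5] [0.486 0.022 0.076] [0.489 0.026 0.07 ]
cell_unit 0.56 [333.5 244.1] [0.587 0.028 0.019] 
timer 0.64 [254.  244.9] [0.449 0.132 0.017] 
timer 0.35 [300.9 249.2] [0.493 0.029 0.074] 
porous_stone 0.95 [320.9 296.7] [ 0.482 -0.052  0.01 ] 
sample_ring 0.56 [216.  190.4] [0.476 0.322 0.012] 
top [0.328 0.111 1.147]
pump_knob_top 0.68 [281.7 164.2] [0.594 0.091 0.137] [0.595 0.091 0.134]
vent_lever_grip 0.55 [309.5 217.6] [0.489 0.03  0.078] [0.49  0.029 0.071]
vent_stem 0.75 [308. 180.] [0.587 0.028 0.018] [0.575 0.031 0.071]
indicator_pin 0.46 [339.5 223.4] [ 0.485 -0.045  0.007] [ 0.477 -0.037  0.07 ]
cell_unit 0.62 [306.1 182.1] [0.582 0.032 0.018] 
timer 0.91 [260.5 238.6] [0.45  0.139 0.017] 
porous_stone 0.61 [340.2 225.4] [0.328 0.111 1.147] 
sample_ring 0.75 [259.9 239.9] [0.447 0.14  0.017] 
sample_ring 0.74 [185.7 224. ] [0.484 0.311 0.02 ] 
1.0 [[-0.972  0.236 -0.   ]
 [ 0.236  0.972 -0.   ]
 [ 0.    -0.    -1.   ]]
```

```bash
ls pics
```

```text
scene0.png
top0.png
```

```bash
python3 - <<'E'
import cv2
a=cv2.imread("pics/scene0.png")[150:330,190:430];b=cv2.imread("pics/top0.png")[120:270,230:430]
cv2.imwrite("pics/sc.png",cv2.resize(a,None,fx=3.3,fy=3.3,interpolation=cv2.INTER_CUBIC));cv2.imwrite("pics/tc.png",cv2.resize(b,None,fx=4,fy=4,interpolation=cv2.INTER_CUBIC))
E
```

```text
(no output)
```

View pics/tc.png

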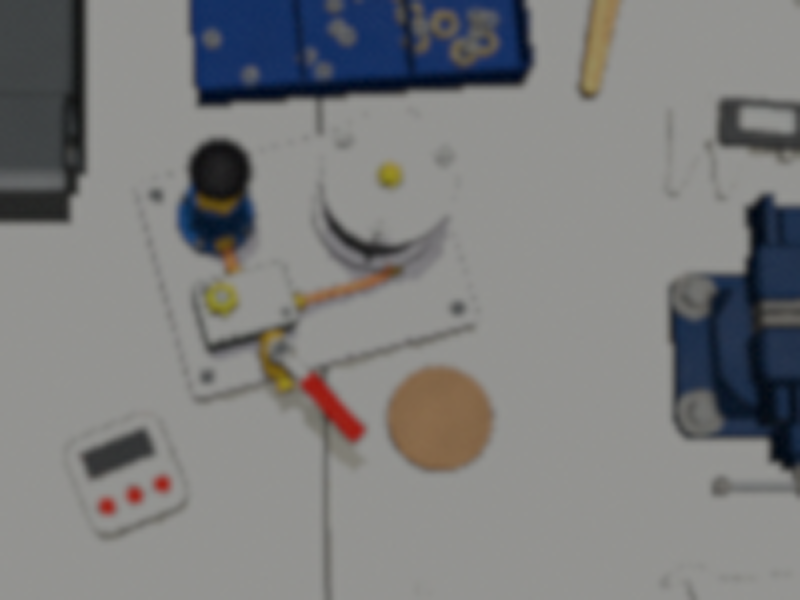

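View pics/sc.png

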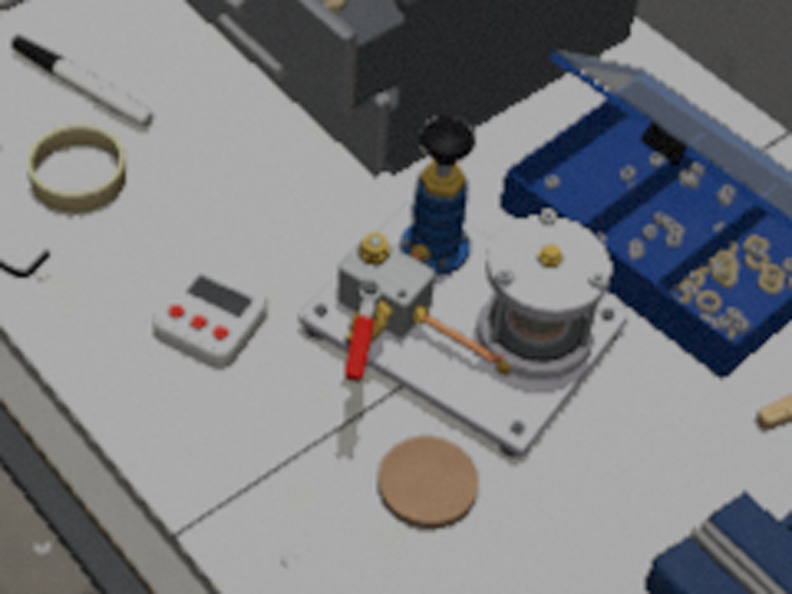

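The top view crop (4x, offset 230,120) shows the knob at full-image (284.8,162.5) and the plate corners at FL (279.3,220), FR (348.8,201.3) and BL (264.3,167.5). The sleeve is at about (313,222), pointing to the front right, and the disc is at (340,224.5). I'll fit the unit pose from these.

```bash
cat >> h.py <<'E'
def fit(local,world):
    L=np.array(local)*1e-3;W=np.array(world)
    lc,wc=L.mean(0),W.mean(0);l=L-lc;w=W-wc
    a=np.arctan2((l[:,0]*w[:,1]-l[:,1]*w[:,0]).sum(),(l*w).sum())
    R=np.array([[np.cos(a),-np.sin(a)],[np.sin(a),np.cos(a)]])
    return a,R,wc-R@lc
def sleeve(im,near,z=.0745):
    h=cv2.cvtColor(im["color"],cv2.COLOR_BGR2HSV)
    m=(((h[...,0]<8)|(h[...,0]>172))&(h[...,1]>150)&(h[...,2]>70)).astype(np.uint8)
    n,lab,st,c=cv2.connectedComponentsWithStats(m)
    return [(px2w(im,*c[i],z),st[i,4],c[i]) for i in range(1,n) if st[i,4]>25 and np.hypot(*(c[i]-near))<60]
E
python3 - <<'E'
from h import *
im=robot.get_image("top")
pts=[((-67,87),(279.3,220),.018),((-67,-87),(348.8,201.3),.018),((67,87),(264.3,167.5),.018),((34,46),(284.8,162.5),.134),((-22,59),(285.3,194.5),.072)]
W=[px2w(im,*p,z)[:2] for _,p,z in pts]
a,R,t=fit([p[0] for p in pts],W)
print(np.degrees(a),t)
for (l,_,_),w in zip(pts,W): print(l,w.round(4),(R@(np.array(l)*1e-3)+t-w).round(4))
print("stem",R@[-.06,.036]+t,"knob",R@[.034,.046]+t)
for n,near in(("top",(313,222)),("scene",(300,250))):
    im=robot.get_image(n)
    for s in sleeve(im,near):
        d=R.T@(s[0][:2]-t)-[-.06,.036]; print(n,s,np.hypot(*d),np.arctan2(-d[0],-d[1]))
    z=im["z_map"]
    if n=="top": 
        b=[px2w(im,c,r) for r in range(150,175) for c in range(270,300)]
        b=np.array([p for p in b if .12<p[2]<.15]);print("knob depth",b.mean(0),(b.max(0)+b.min(0))/2,len(b))
E
```

```text
15.159535908677785 [0.57796969 0.03100395]
(-67, 87) [0.4925 0.0955] [-0.0019  0.0019]
(-67, -87) [ 0.536 -0.067] [ 0.0001 -0.0034]
(67, 87) [0.6176 0.1302] [0.0023 0.0023]
(34, 46) [0.5987 0.0847] [ 0.0001 -0.0004]
(-22, 59) [0.5419 0.0826] [-0.0005 -0.0004]
stem [0.51064333 0.05006074] knob [0.59875719 0.08429447]
top (array([0.48091087, 0.02302859, 0.0745    ]), np.int32(78), array([312.6025641 , 221.38461538])) 0.040184031445694386 1.0975163807497599
knob depth [0.60035574 0.08509315 0.13247167] [0.60177427 0.08522269 0.13166578] 212
scene (array([0.47988389, 0.02083064, 0.0745    ]), np.int32(103), array([298.39805825, 254.99029126])) 0.04243280148320371 1.0754699126204095
```

```bash
cat >> h.py <<'E'
A=np.radians(15.16);RU=np.array([[np.cos(A),-np.sin(A)],[np.sin(A),np.cos(A)]]);TU=np.array([.578,.031])
STEM=RU@[-.06,.036]+TU; KNOB=np.array([.5995,.0845])
def pose(q,back,z,s=1):
    d=RU@[-np.sin(q),-np.cos(q)]; n=RU@[np.cos(q),-np.sin(q)]
    p=STEM+.046*d-back*n
    x=np.r_[s*d,0];zz=np.array([0,0,-1.])
    return np.r_[p,z],np.c_[x,np.cross(zz,x),zz]
E
python3 - <<'E'
from h import *
for s in(1,-1):
    for q,b,z in((1.09,.05,.2),(1.09,.05,.062),(.5,.02,.062),(0,.02,.062)):
        j=robot.solve_ik(*pose(q,b,z,s)); print(s,q,np.round(j,0) if j is not None else None)
print(pose(1.09,.05,.2)[0],robot.current_ft_force())
E
```

```text
1 1.09 [  -1.   15.  102.   -0.   63. -133.]
1 1.09 [  -1.   28.  111.   -0.   41. -133.]
1 0.5 [  -6.   30.  107.   -0.   44. -172.]
1 0 [ -7.  31. 103.  -0.  46. 158.]
-1 1.09 [ -1.  15. 102.  -0.  63.  47.]
-1 1.09 [ -1.  28. 111.  -0.  41.  47.]
-1 0.5 [ -6.  30. 107.  -0.  44.   8.]
-1 0 [ -7.  31. 103.  -0.  46. -22.]
[0.4429587  0.05559765 0.2       ] [ 0.18074717 -0.65278399  0.39376569]
```

```bash
python3 - <<'E'
from h import *
robot.set_gripper(0.0)
robot.move_pose(*pose(1.15,.05,.2,-1))
robot.move_linear(*pose(1.15,.05,.062,-1))
f0=np.array(robot.current_ft_force());print(f0.round(2),robot.current_time_s())
robot.move_linear(*pose(1.09,.024,.062,-1),vel=.08)
for q in list(np.arange(.95,.1,-.15))+[.08,.02,-.03,-.08,-.13]:
    robot.move_linear(*pose(q,.020,.062,-1),vel=.08)
    f=np.array(robot.current_ft_force())-f0;print(round(q,2),f.round(2))
    if np.hypot(*f[:2])>6: break
print(robot.current_time_s())
im=robot.get_image("scene");cv2.imwrite("pics/s2.png",cv2.resize(im["color"][150:330,190:430],None,fx=3,fy=3,interpolation=cv2.INTER_CUBIC))
E
```

```text
[ 0.18  1.2  -0.45] 5.8083
0.95 [ 0.39 -0.51  0.19]
0.8 [ 0.96 -1.46 -0.74]
0.65 [-0.05 -1.26  0.61]
0.5 [-0.2  -1.23  0.04]
0.35 [-0.31 -1.73 -0.03]
0.2 [-0.58 -1.57  0.22]
0.08 [-0.04 -0.76  1.04]
0.02 [ 0.55  0.24 -0.08]
-0.03 [-0.94 -1.27  1.11]
-0.08 [-0.64 -1.32  0.32]
-0.13 [-5.4  -3.89  2.6 ]
9.375
```

View pics/s2.png

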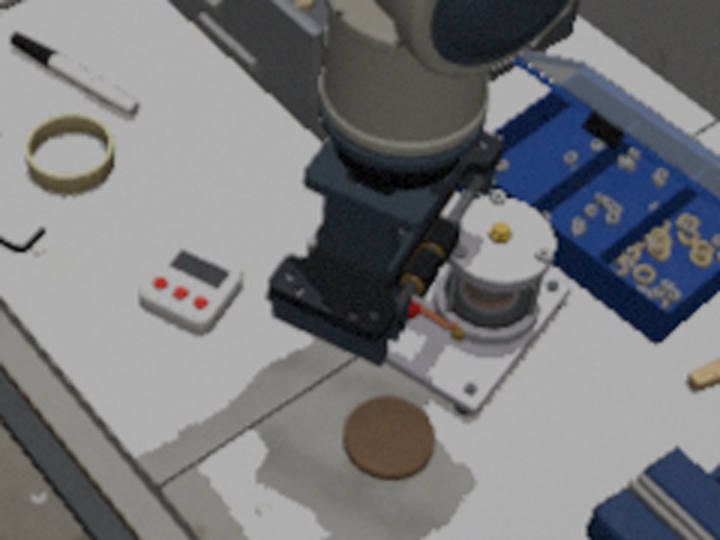

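The lever is in contact, with its red end showing at (412,308) in the crop, and the force rose to about 6.6 N, consistent with the stop. I'll back off, lift, and check the lever angle.

```bash
python3 - <<'E'
from h import *
robot.move_linear(*pose(-.08,.05,.062,-1))
robot.move_linear(*pose(-.08,.05,.25,-1),vel=.25)
robot.move_linear([.36,.12,.25],vel=.25)
print(robot.current_time_s())
for n,near in(("top",(318,205)),("scene",(315,245))):
    im=robot.get_image(n);cv2.imwrite(f"pics/{n}3.png",cv2.resize(im["color"][140:290,210:410],None,fx=4,fy=4,interpolation=cv2.INTER_CUBIC))
    for s in sleeve(im,near):
        d=RU.T@(s[0][:2]-STEM); print(n,s,np.hypot(*d),np.arctan2(-d[0],-d[1]))
E
```

```text
11.55
top (array([0.52723258, 0.00065361, 0.0745    ]), np.int32(37), array([322.32432432, 200.64864865])) 0.0521039721375552 -0.058825429394269615
scene (array([0.52309907, 0.00797492, 0.0745    ]), np.int32(112), array([319.04464286, 248.55357143])) 0.04387748640830139 -0.022524691987377905
```

View pics/scene3.png

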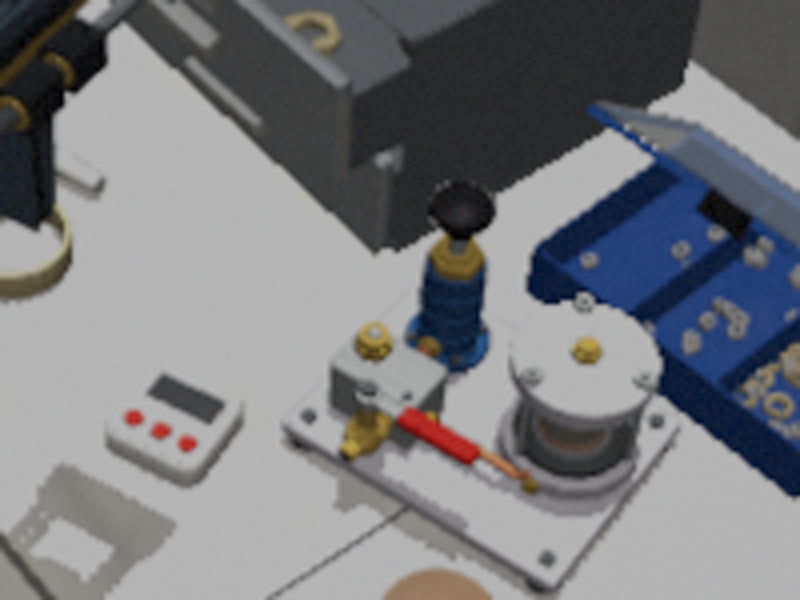

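Seen in the scene crop, the red sleeve at (440,435) lies across the stub, pointing to the unit's right, so the vent is shut. The knob is at (462,208). Next I'll check how tall the neighbouring machine is near the knob.

```bash
python3 - <<'E'
from h import *
for n in("top","scene"):
    im=robot.get_image(n);K=im["camera_matrix"];T=im["cam_to_world"]
    r,c=np.mgrid[0:420,0:560];z=im["z_map"]
    P=np.stack([(c-K[0,2])/K[0,0]*z,-(r-K[1,2])/K[1,1]*z,-z],-1)[z>0]@T[:3,:3].T+T[:3,3]
    k=P[(abs(P[:,2]-.133)<.006)&(np.hypot(*(P[:,:2]-KNOB).T)<.03)];print(n,"knob",((k.max(0)+k.min(0))/2).round(4),k.mean(0).round(4),len(k))
    Q=P[(P[:,2]>.11)&(P[:,0]>.45)&(P[:,0]<.8)&(P[:,1]>-.15)&(P[:,1]<.3)&(np.hypot(*(P[:,:2]-KNOB).T)>.03)]
    if len(Q): 
        print(Q.min(0).round(3),Q.max(0).round(3),"nearest",Q[np.argmin(np.hypot(*(Q[:,:2]-KNOB).T))].round(3))
        N=Q[np.hypot(*(Q[:,:2]-KNOB).T)<.15]
        if len(N): print(N.min(0).round(3),N.max(0).round(3))
for s in(0,15,40,60,90,-30,-60,-90):
    a=np.radians(s);x=np.array([np.cos(a),np.sin(a),0]);zz=np.array([0,0,-1.])
    j=robot.solve_ik(np.r_[KNOB,.109],np.c_[x,np.cross(zz,x),zz]);print(s,np.round(j,0) if j is not None else None)
E
```

```text
top knob [0.6018 0.0852 0.1327] [0.6005 0.0852 0.1329] 204
[ 0.451 -0.1    0.11 ] [0.8   0.3   0.374] nearest [0.592 0.166 0.115]
[ 0.452 -0.015  0.11 ] [0.741 0.233 0.374]
scene knob [0.5999 0.0841 0.1323] [0.5981 0.0828 0.1326] 175
[ 0.45  -0.101  0.11 ] [0.8   0.3   0.372] nearest [0.587 0.164 0.146]
[ 0.454 -0.017  0.11 ] [0.741 0.234 0.371]
0 [ 2. 33. 87. -0. 60. 92.]
15 [ 2. 33. 87. -0. 60. 77.]
40 [ 2. 33. 87. -0. 60. 52.]
60 [ 2. 33. 87. -0. 60. 32.]
90 [ 2. 33. 87. -0. 60.  2.]
-30 [  2.  33.  87.  -0.  60. 122.]
-60 [  2.  33.  87.  -0.  60. 152.]
-90 None
```

```bash
python3 - <<'E'
from h import *
im=robot.get_image("scene");im2=robot.get_image("top")
for im in(im,im2):
    K=im["camera_matrix"];T=im["cam_to_world"]
    r,c=np.mgrid[0:420,0:560];z=im["z_map"]
    P=np.stack([(c-K[0,2])/K[0,0]*z,-(r-K[1,2])/K[1,1]*z,-z],-1)[z>0]@T[:3,:3].T+T[:3,3]
    Q=P[(P[:,2]>.105)&(P[:,2]<.45)]
    for x in np.arange(.5,.78,.03):
        print(round(x,2),[int(1000*max(Q[(abs(Q[:,0]-x)<.015)&(abs(Q[:,1]-y)<.015),2],default=0)) for y in np.arange(-.03,.28,.03)])
E
```

```text
0.5 [0, 0, 0, 0, 0, 0, 0, 0, 0, 0, 0]
0.53 [0, 0, 0, 0, 0, 0, 0, 0, 0, 0, 0]
0.56 [0, 0, 0, 0, 0, 0, 0, 0, 0, 0, 131]
0.59 [0, 105, 0, 136, 137, 0, 149, 165, 165, 166, 165]
0.62 [0, 0, 0, 132, 135, 0, 171, 173, 173, 173, 175]
0.65 [0, 0, 0, 0, 0, 0, 173, 173, 172, 173, 174]
0.68 [0, 0, 0, 0, 0, 0, 173, 174, 174, 173, 174]
0.71 [135, 137, 134, 135, 134, 0, 172, 173, 174, 174, 175]
0.74 [126, 125, 122, 120, 119, 0, 172, 173, 173, 174, 174]
0.77 [0, 0, 0, 0, 0, 0, 173, 173, 172, 173, 174]
0.5 [0, 0, 0, 0, 0, 0, 0, 0, 0, 0, 0]
0.53 [0, 0, 0, 0, 0, 0, 0, 0, 0, 0, 0]
0.56 [0, 0, 0, 0, 0, 0, 0, 0, 0, 0, 131]
0.59 [0, 107, 0, 136, 136, 0, 0, 167, 166, 167, 168]
0.62 [0, 107, 105, 135, 137, 0, 170, 173, 174, 175, 175]
0.65 [0, 0, 0, 0, 0, 0, 160, 175, 174, 174, 176]
0.68 [0, 0, 0, 0, 0, 0, 165, 176, 175, 175, 174]
0.71 [137, 137, 137, 135, 135, 0, 166, 176, 174, 175, 174]
0.74 [127, 125, 124, 122, 119, 0, 172, 175, 175, 175, 175]
0.77 [0, 0, 0, 0, 0, 0, 173, 174, 177, 175, 175]
```

```bash
python3 - <<'E'
from h import *
x=np.array([0,1.,0]);zz=np.array([0,0,-1.]);R=np.c_[x,np.cross(zz,x),zz]
robot.move_pose(np.r_[KNOB,.25],R)
robot.move_linear(np.r_[KNOB,.15],vel=.2)
f0=np.array(robot.current_ft_force())
for i in range(5):
    robot.move_linear(np.r_[KNOB,.113],vel=.08)
    f1=(np.array(robot.current_ft_force())-f0).round(1)
    robot.move_linear(np.r_[KNOB,.1103],vel=.03);robot.wait(.1)
    print(f1,(np.array(robot.current_ft_force())-f0).round(1),np.round(robot.current_tcp_pos(),4),robot.current_time_s())
    robot.move_linear(np.r_[KNOB,.15],vel=.15);robot.wait(.5)
robot.move_linear(np.r_[KNOB,.25],vel=.2)
robot.move_pose([.36,.12,.25],R)
print(robot.current_time_s())
im=robot.get_image("scene");cv2.imwrite("pics/s4.png",cv2.resize(im["color"][140:290,210:410],None,fx=4,fy=4,interpolation=cv2.INTER_CUBIC))
E
```

```text
[ 1.   0.6 11.3] [ 0.3  0.2 11.7] [0.601  0.0846 0.1115] 14.4167
[-0.2  0.6 11.1] [ 0.4 -0.3 11.7] [0.6004 0.0845 0.1106] 16.2917
[ 0.8 -0.3 11.7] [ 0.4 -1.1 12.3] [0.6004 0.0845 0.1106] 18.1667
[-1.1  0.9 11.1] [-0.1  0.1 11.8] [0.6004 0.0846 0.1106] 20.0417
[-1.4 -0.2 14.6] [-0.7  0.  15.2] [0.6004 0.0846 0.1108] 21.9167
24.4417
```

View pics/s4.png

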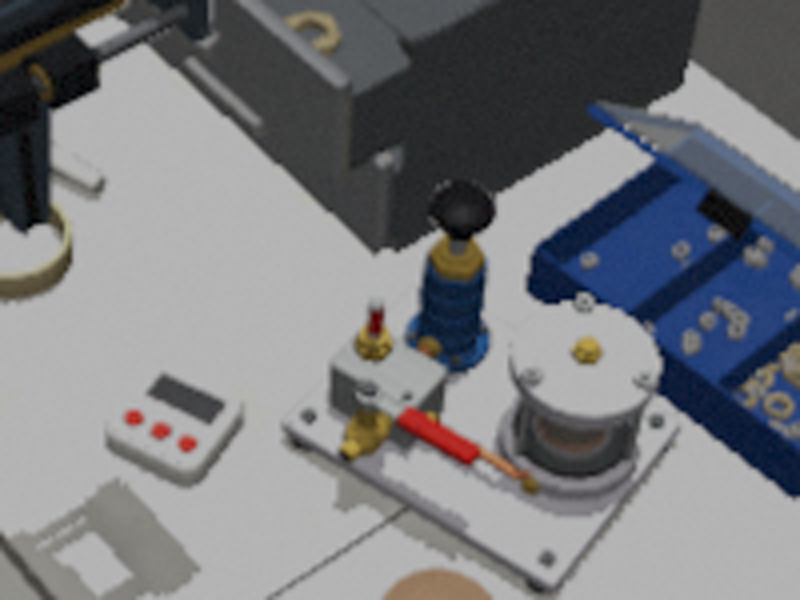

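The pin is up, with its tip at (376,300) in the crop, but the white ring can't be made out. Extra strokes do no harm, so I'll give three more slightly deeper ones and look closer.

```bash
python3 - <<'E'
from h import *
x=np.array([0,1.,0]);zz=np.array([0,0,-1.]);R=np.c_[x,np.cross(zz,x),zz]
robot.move_pose(np.r_[KNOB,.25],R)
robot.move_linear(np.r_[KNOB,.15],vel=.2)
f0=np.array(robot.current_ft_force())
for i in range(3):
    robot.move_linear(np.r_[KNOB,.1095],vel=.06);robot.wait(.15)
    print((np.array(robot.current_ft_force())-f0).round(1),np.round(robot.current_tcp_pos(),4),robot.current_time_s())
    robot.move_linear(np.r_[KNOB,.15],vel=.15);robot.wait(.5)
robot.move_linear(np.r_[KNOB,.25],vel=.2)
robot.move_pose([.36,.12,.25],R)
print(robot.current_time_s())
im=robot.get_image("scene");I=im["color"]
a=cv2.resize(cv2.imread("pics/scene3.png")[120:400,90:310],None,fx=1.8,fy=1.8)
b=cv2.resize(cv2.resize(I[140:290,210:410],None,fx=4,fy=4,interpolation=cv2.INTER_CUBIC)[120:400,90:310],None,fx=1.8,fy=1.8)
a,b=[cv2.resize(cv2.resize(i[195:245,275:335],None,fx=6.5,fy=6.5,interpolation=cv2.INTER_CUBIC),(390,325)) for i in(cv2.imread("pics/scene0.png"),I)]
cv2.imwrite("pics/s5.png",np.hstack([a,b]))
E
```

```text
[-0.4 -0.4 16. ] [0.6004 0.0846 0.11  ] 27.075
[-1.8 -0.7 16.8] [0.6    0.0845 0.1097] 28.9667
[-1.5 -0.1 16.1] [0.6    0.0845 0.1097] 30.8583
33.3833
```

View pics/s5.png

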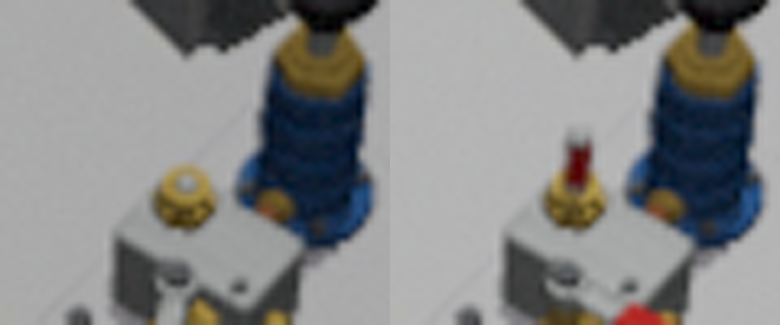

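```bash
python3 - <<'E'
from h import *
im=robot.get_image("scene");K=im["camera_matrix"];T=np.linalg.inv(im["cam_to_world"])
p=RU@[-.022,.059]+TU
for z in(.072,.090,.096):
    q=T@np.r_[p,z,1];print(z,K[0,0]*q[0]/-q[2]+K[0,2],K[1,2]-K[1,1]*q[1]/-q[2])
print("gray/BGR column along pin:")
for r in range(210,230): print(r,im["color"][r,302:306].tolist())
E
```

```text
0.072 302.4608487132873 222.74646289489908
0.09 302.85609484685034 217.16776144551272
0.096 302.9901112849855 215.27618646430716
gray/BGR column along pin:
210 [[181, 180, 179], [180, 180, 179], [182, 181, 181], [180, 180, 181]]
211 [[180, 179, 179], [180, 180, 180], [181, 180, 180], [180, 179, 179]]
212 [[181, 180, 180], [180, 180, 179], [180, 180, 179], [181, 180, 181]]
213 [[181, 179, 179], [181, 180, 180], [180, 179, 179], [182, 181, 181]]
214 [[168, 168, 167], [170, 170, 169], [173, 173, 172], [171, 170, 169]]
215 [[156, 157, 155], [158, 158, 157], [165, 165, 163], [159, 159, 158]]
216 [[133, 134, 133], [136, 137, 136], [144, 146, 144], [127, 126, 133]]
217 [[104, 105, 113], [84, 84, 96], [93, 94, 104], [77, 77, 106]]
218 [[93, 93, 112], [18, 22, 78], [27, 28, 82], [49, 49, 96]]
219 [[93, 94, 115], [1, 11, 83], [14, 15, 88], [45, 45, 96]]
220 [[69, 76, 106], [8, 13, 84], [15, 16, 87], [77, 76, 112]]
221 [[33, 56, 99], [15, 11, 86], [10, 12, 85], [64, 82, 120]]
222 [[26, 45, 93], [1, 8, 84], [8, 7, 85], [44, 83, 118]]
223 [[55, 66, 92], [51, 53, 93], [44, 45, 91], [58, 109, 133]]
224 [[59, 90, 108], [66, 89, 107], [65, 86, 104], [70, 134, 156]]
225 [[52, 105, 125], [57, 101, 118], [66, 124, 144], [70, 141, 162]]
226 [[37, 83, 103], [39, 81, 98], [45, 104, 122], [47, 105, 123]]
227 [[30, 69, 83], [32, 73, 88], [33, 73, 90], [55, 120, 140]]
228 [[24, 57, 73], [33, 76, 93], [37, 83, 101], [52, 108, 128]]
229 [[26, 60, 74], [30, 67, 85], [35, 72, 88], [39, 70, 81]]
```

The tip appears at row ~215, where a fully-out pin should be (215.3), and rows 223–224 are greyer where the ring would be. The steady 16 N on the last strokes also fits the relief valve giving way, so I'm handing in.

```bash
python3 -c "
from cell import robot
print(robot.job_done(),robot.current_time_s())"
```

```text
the job is handed in; nothing more can be done
the job is handed in; nothing more can be done
```

The job is handed in (no verdict was returned): the vent lever is shut, the pin measures fully out in the camera image after eight long strokes, the knob is back up and the hand is clear, at about 33 s of the 51 s allowed.

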